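# Close the quarter-turn cap of a square bottle in the capping jig

## Task

The square white bottle with the orange cap still has to be closed, but on the bare table the bottle just spins along with its cap. Set it upright in the capping jig, down on the base plate midway between the ends of the two jaws that stop it from spinning, and then turn the cap clockwise (seen from above) until its white rib points at the black mark on the bottle. Leave the bottle standing there, and do not disturb the bottle with the blue cap.

Things in the scene. Friction and masses are not known exactly. Their poses are not given: they have to be found in the camera images.
- orange_bottle_center (a point): white square bottle, 50 x 50 mm, 112 mm tall; its top is a round orange cap, 34 mm across, 26 mm high, whose middle is 43 mm above this point. Point: the bottle's centre, 56 mm above its foot; z up, x, y square to its flat sides. A black mark crosses the shoulder's edge on its -x side. 0.22 kg. It may be lifted by its cap; on the table it turns along when the cap is turned.
- orange_bottle_cap (a joint): angle of the orange cap on its bottle, rad: 0 when the white rib on its top points at the black mark (closed), growing anticlockwise seen from above; starts at 0.9 to 1.35. It stops at -0.12. Stiff friction of 0.2 N m holds it where it is left; it does not rise or sink as it turns.
- jig_seat (a point): fixed capping jig: two grey jaws on a metal base plate 110 x 84 mm. Point: on top of the plate, 8 mm above the table, midway between the jaws. Jaws run along this frame's y, 64 mm long, open at both ends, 55 mm apart along x, upright to 38 mm above the point; their lips then flare to a mouth about 80 mm wide, 53 mm above it. The bottle fits with any flat side along the jaws, its foot on the plate.
- blue_bottle_center (a point): white square bottle, 50 x 50 mm, 112 mm tall; its top is a round blue cap, 34 mm across, 26 mm high, whose middle is 43 mm above this point. Point: the bottle's centre, 56 mm above its foot; z up, x, y square to its flat sides. Already closed; to be left alone.
Mind the look-alikes: they are no part of the job. Leave any green or red look-alike of the part that bears orange_bottle_center alone.

How it is judged:
By the outcome, as a careful person would: the job done as asked, in the order asked, and still so for the second after the job is handed in, with the robot touching nothing.
It also fails if it takes over 40 s, if anything falls off the work surface, if the arm or the gripper's body presses on something with over 40 N, if the wrist force passes 120 N, or if a joint passes its speed limit or range.

## Robot

A 6-joint arm with a two-finger parallel gripper is mounted at the origin on a cart in front of the work surface, level with it; the furniture and walls round the work are solid. World frame = base frame: x ahead of the robot, y to its left, z up, the work surface at z = 0. Lengths are in m, angles in rad, forces in N, time in s.
With the tool pointing down it reaches from about 0.25 to 0.725 m from the base axis. Payload 4 kg.
Tool frame: the origin (TCP) lies midway between the tips of the shut fingers; the grasp point (between the pads) lies 19 mm behind it; y points along the fingers, z is the direction in which the jaws open and shut, and the axes are right-handed (so a half turn about y gives the same grasp; the last joint's range is limited). The gripper opens to 85 mm and grips with 20 to 120 N. Pads are 22 mm wide; open, the fingers measure 114 mm over their backs; the gripper's body (76 mm by 85 mm) begins 54 mm behind the grasp point. The pads swing forward as they close: fully open they stand 13 mm farther back than shut.
Start: joints at [0, 0.241, 0.005, 1.335, 0, 1.571], TCP at [0.5, -0, 0.231] pointing down, gripper open.
Joint ranges: [-2.72, 2.72], [-1.05, 1.87], [-1.09, 1.28], [-1.99, 2.15], [-1.42, 1.44], [-3.14, 3.14]. Speed limits (rad/s): [2.79, 2.79, 3.14, 3.14, 3.14, 3.14].

## Interface

Orientations are given as a unit quaternion [x, y, z, w].
In Python, from workcell import bot gives the robot as it stands. The module is installed in compiled form; this text tells all that it offers.
- The arm moves only by the shell command python3 -m handwheel 'ROWS' [OPENING]. ROWS is JSON, a list of rows, each a list of 6 numbers: the shift along the tool's x, y, z in units of 25 mm (1.0 is 25 mm), then the turn, a rotation vector about the tool's x, y, z in units of 10 degrees (1.0 is 10 degrees). A call has exactly 5 rows; each row is the pose to reach, as a shift and turn from the pose commanded when the call began, along the tool's axes at that moment; what a row does not reach only later rows make up. A row lasts 1/8 s, in which the tool goes at most 62.5 mm and 10.7 degrees, less where a joint would pass 70% of its speed; a pose out of reach is approached as far as the arm can. A call with a gripper value outside its range is refused whole. OPENING is the gripper command: -1 is shut, 1 is fully open, values between are in proportion, set as the call begins (- or left out, the last holds). The fingers move at their own pace and stop on an object; the grip force is fixed at half the most. Time passes only in rows, so rows that repeat a pose let the fingers close, or fill a call up. It gives the time, the measured TCP pose, the force and the opening at its end, in the units of the state.
- bot.get_obs(): the state, without advancing time (a new reading comes with each control period).
- bot.camera(name): name is "scene" or "side" or "wrist"; returns a dict with "color" (384x512x3 uint8, red, green, blue), "fx", "fy", "cx", "cy" (pixels), "dist_coeffs" ([k1, k2, p1, p2, k3] as OpenCV has them; the pictures are not rectified), "rvec" (rotation vector, rad) and "tvec" (3), from world to camera coordinates, as OpenCV has them. Camera axes: x right, y down, z forward; pixel columns grow to the right and rows downward; lengths in m; the calibration is good to about 2 mm. A picture is of the moment at which its call begins. There is no depth.
- bot.job_done(): hands the job in, once; it reports no verdict.
The state is a dict: "clock": time; "joint_pos": joint angles; "joint_vel": joint speeds; "tau": joint torques, N m; "eef_pos": TCP position; "tool_rot": TCP orientation; "ft_force": force on the tool from outside, world axes, zero at the start; "ft_torque": the same for the moment, N m; "grip_width": finger opening in m.
Only numpy, scipy, OpenCV 4.12 (cv2) and the standard library are available. Lean on these libraries where they do the work, as an engineer would, in place of code of your own. Each camera call takes 0.05 s, during which the arm holds its last target.

## Working session

There is one attempt and no reset: what is moved stays moved. The work goes in short steps, Python scripts to look and compute and a shell command to move; the robot and the scene stay as the last step left them, time stands still between calls to the robot, and variables do not carry over. Pictures are saved under pics/ and viewed, and the job is handed in when it is done.

```bash
mkdir -p pics
cat > h.py <<'E'
import numpy as np,cv2
from workcell import bot
def cam(n,f=None):
    c=bot.camera(n); c['K']=np.array([[c['fx'],0,c['cx']],[0,c['fy'],c['cy']],[0,0,1.]])
    c['d']=np.array(c['dist_coeffs'],float); c['R']=cv2.Rodrigues(np.array(c['rvec'],float))[0]; c['t']=np.array(c['tvec'],float)
    if f: cv2.imwrite('pics/'+f,cv2.cvtColor(c['color'],cv2.COLOR_RGB2BGR))
    return c
def proj(c,P): return cv2.projectPoints(np.array(P,float).reshape(-1,1,3),c['R'] @ np.eye(3) if 0 else cv2.Rodrigues(c['R'])[0],c['t'],c['K'],c['d'])[0].reshape(-1,2)
def ray(c,u,v,z):
    p=cv2.undistortPoints(np.array([[[u,v]]],float),c['K'],c['d'])[0,0]
    d=c['R'].T@np.array([p[0],p[1],1]); o=-c['R'].T@c['t']
    return o+d*(z-o[2])/d[2]
E
python3 - <<'E'
from h import *
for n in ['scene','side','wrist']:
    c=cam(n,n+'0.png'); print(n,-c['R'].T@c['t'],c['fx'])
o=bot.get_obs(); print(o)
E
```

```text
scene [ 0.0700548  -1.04299611  0.57375316] 463.80012526665934
side [ 0.10319721 -0.76439159  0.57770043] 390.7387178950873
wrist [0.50002853 0.0839802  0.3723464 ] 293.19678141963357
{'clock': 0.15, 'joint_pos': array([2.81764997e-05, 2.41236043e-01, 4.04773556e-03, 1.33517704e+00,
       1.41983844e-05, 1.57076731e+00]), 'joint_vel': array([-0.0001185 , -0.00148274,  0.0046601 , -0.00105833, -0.00091776,
       -0.00096307]), 'tau': array([-1.62746033e-03, -3.72633219e+01,  2.52638429e+01,  1.23480460e-02,
       -1.30651040e-05,  1.49362950e-05]), 'eef_pos': array([4.99536963e-01, 1.83844128e-05, 2.30624751e-01]), 'tool_rot': array([ 0.50040285, -0.50038136,  0.49958975, -0.49962544]), 'ft_force': array([-0.43390952, -0.47012814,  0.1536648 ]), 'ft_torque': array([-0.01859729, -0.04872473,  0.03383059]), 'grip_width': 0.085501715250785}
```

View pics/scene0.png

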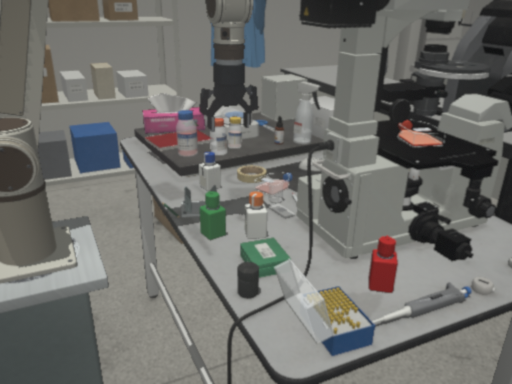

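View pics/side0.png

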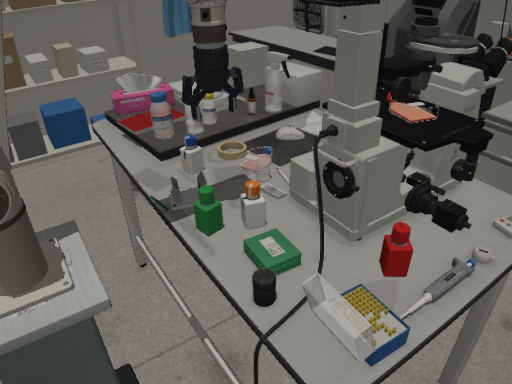

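View pics/wrist0.png

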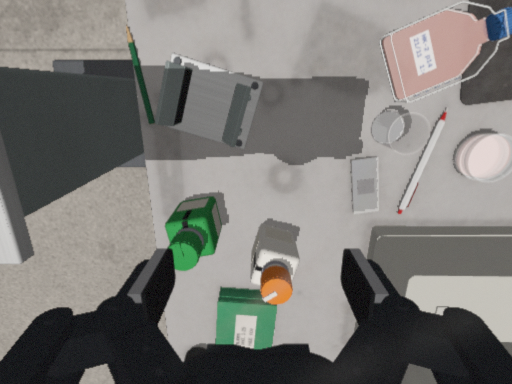

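Run:
```python
from h import *
c=cam('wrist')
for p in [(0.5,0,0),(0.5,0.1,0),(0.4,0.1,0)]: print(p,proj(c,[p]))
im=cv2.cvtColor(c['color'],cv2.COLOR_RGB2BGR)
a=cv2.resize(im[190:310,150:310],None,fx=5,fy=5,interpolation=cv2.INTER_CUBIC); cv2.imwrite('pics/w1.png',a)
a=cv2.resize(im[40:160,130:290],None,fx=5,fy=5,interpolation=cv2.INTER_CUBIC); cv2.imwrite('pics/w2.png',a)
```

```text
(0.5, 0, 0) [[258.40060514 158.92702785]]
(0.5, 0.1, 0) [[258.48162691  76.1026874 ]]
(0.4, 0.1, 0) [[174.1503419   76.13398432]]
```

View pics/w1.png

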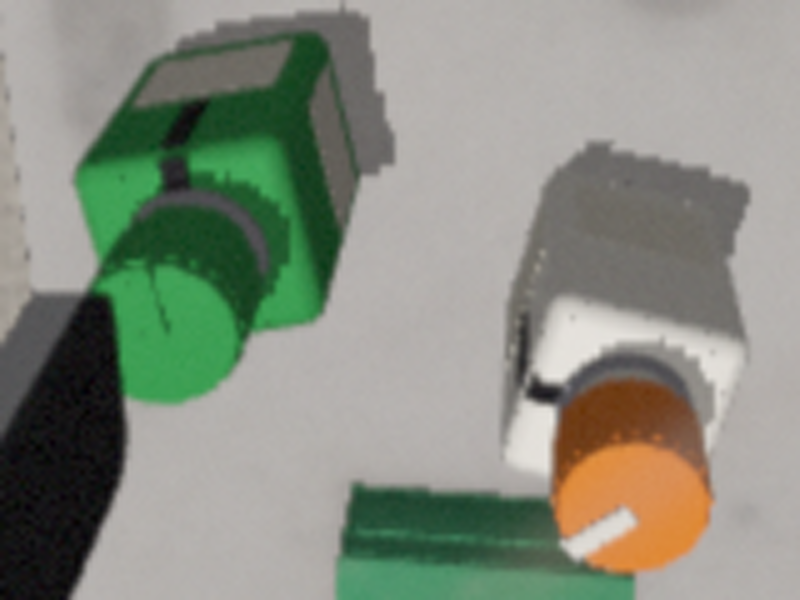

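View pics/w2.png

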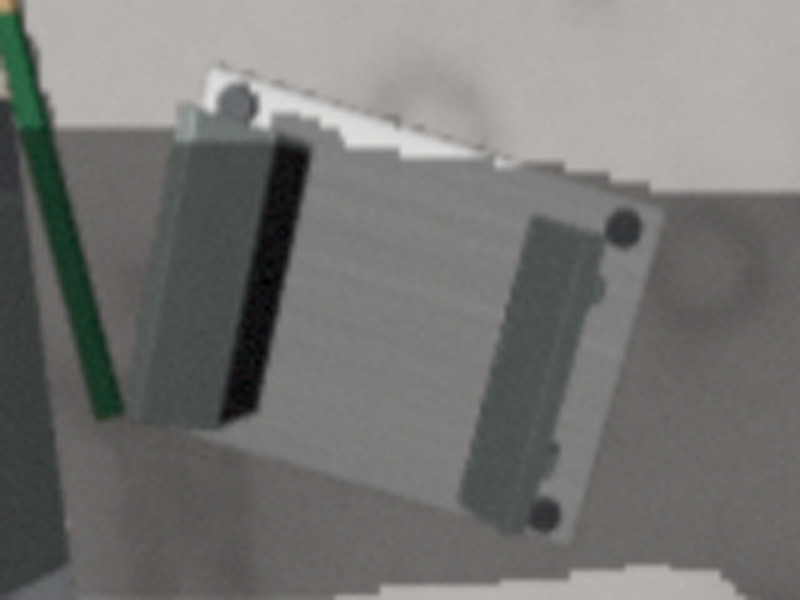

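Run:
```python
from h import *
c=cam('wrist')
f=lambda u,v,z,o:ray(c,u/5+o[0]-.4,v/5+o[1]-.4,z)
A=(150,190);B=(130,40)
print('cap',f(632,507,.112,A))
r0=f(570,553,.113,A);r1=f(632,515,.113,A);d=r0-r1;print('rib',r0,r1,np.degrees(np.arctan2(d[1],d[0])))
for z in(.078,.084):
  a=f(555,300,z,A);b=f(742,345,z,A);d=b-a;print('sh',a,b,np.hypot(*d[:2]),np.degrees(np.arctan2(d[1],d[0])))
  a=f(555,300,z,A);b=f(512,465,z,A);d=a-b;print('shL',b,np.hypot(*d[:2]),np.degrees(np.arctan2(d[1],d[0]))-90)
  print('mark',f(545,392,z,A))
p=[f(213,65,.008,B),f(663,205,.008,B),f(570,545,.008,B)]
d1=p[1]-p[0];d2=p[1]-p[2];print('jig',(p[0]+p[2])/2,np.hypot(*d1[:2]),np.hypot(*d2[:2]),np.degrees(np.arctan2(d1[1],d1[0])),np.degrees(np.arctan2(d2[1],d2[0]))-90)
for n in('scene','side'):
  c=cam(n);im=cv2.cvtColor(c['color'],cv2.COLOR_RGB2BGR)
  x0,y0=(150,140) if n=='scene' else (140,120)
  cv2.imwrite(f'pics/{n}1.png',cv2.resize(im[y0:y0+115,x0:x0+155],None,fx=5,fy=5,interpolation=cv2.INTER_CUBIC))
```

```text
cap [ 0.51902453 -0.11799121  0.112     ]
rib [ 0.50588719 -0.12907407  0.113     ] [ 0.51899378 -0.11925234  0.113     ] -143.1530801549606
sh [ 0.50277068 -0.08782682  0.078     ] [ 0.54593783 -0.09954072  0.078     ] 0.04472827293188286 -15.182250472134829
shL [ 0.49268829 -0.13243026  0.078     ] 0.04572878275019074 -12.737358427961993
mark [ 0.50051865 -0.11222037  0.078     ]
sh [ 0.5027169  -0.08432758  0.084     ] [ 0.54500485 -0.09580289  0.084     ] 0.043817279455590046 -15.182250472134841
shL [ 0.49283987 -0.12802257  0.084     ] 0.04479741160541896 -12.737358427962036
mark [ 0.50051074 -0.1082243   0.084     ]
jig [0.44198305 0.06974712 0.008     ] 0.10639903332091954 0.08304286499078789 -16.248271832896986 -16.002597627642032
```

View pics/scene1.png

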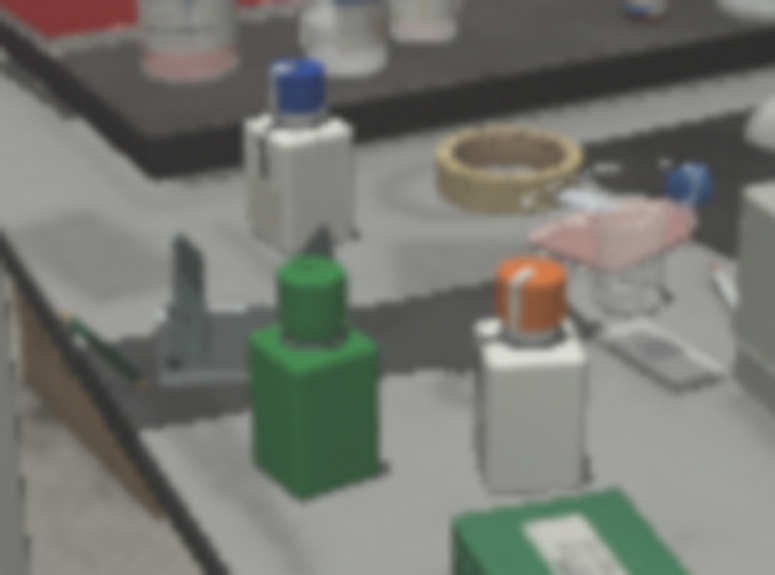

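View pics/side1.png

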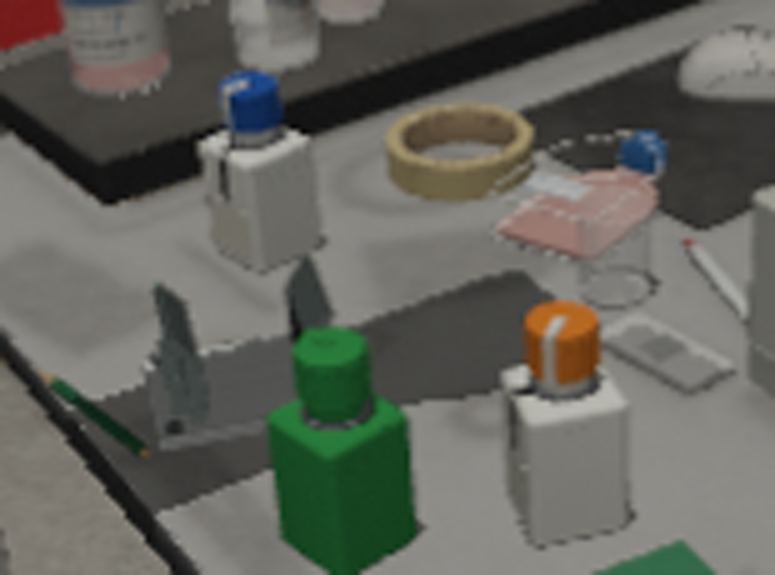

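Run:
```python
from h import *
sc=cam('scene');sd=cam('side')
S=lambda u,v,z:ray(sc,u/5+150-.4,v/5+140-.4,z)
D=lambda u,v,z:ray(sd,u/5+140-.4,v/5+120-.4,z)
print('or',S(531,270,.112),D(562,316,.112))
print('blue',S(298,70,.112),D(250,85,.112))
print('green',S(312,270,.112),D(332,342,.112))
import itertools
w=cam('wrist')
def boxes(xy,yaw,z0,hx,hy,zt):
    R=np.array([[np.cos(yaw),-np.sin(yaw)],[np.sin(yaw),np.cos(yaw)]])
    return [np.r_[R@np.array(p)+xy,z] for z in (z0,zt) for p in [(-hx,-hy),(hx,-hy),(hx,hy),(-hx,hy)]]
def draw(c,im,P,col,s,o):
    q=(proj(c,P)-o+.4)*s
    n=len(q)
    for k in range(0,n,4):
        cv2.polylines(im,[np.round(q[k:k+4]).astype(int).reshape(-1,1,2)],True,col,1)
for n,c,o in(('scene',sc,(150,140)),('side',sd,(140,120)),('wrist',w,(140,40))):
    im=cv2.cvtColor(c['color'],cv2.COLOR_RGB2BGR); s=5
    hh,ww=(115,155) if n!='wrist' else (120,160)
    im=cv2.resize(im[o[1]:o[1]+hh,o[0]:o[0]+ww],None,fx=s,fy=s,interpolation=cv2.INTER_CUBIC)
    J=np.array([.442,.070]);y=np.radians(-16)
    draw(c,im,boxes(J,y,.008,.055,.042,.008),(0,0,255),s,o)
    draw(c,im,boxes(J,y,.046,.0275,.032,.061)[:4],(0,255,255),s,o)
    q=boxes(J,y,.061,.040,.032,.061)[:4]; draw(c,im,q,(255,255,0),s,o)
    draw(c,im,boxes(np.array([.519,-.118]),np.radians(-14),0,.025,.025,.112),(0,0,255),s,o)
    cv2.imwrite(f'pics/{n}2.png',im)
```

```text
or [ 0.51900376 -0.1157617   0.112     ] [ 0.5209193  -0.11863615  0.112     ]
blue [0.51631452 0.2038792  0.112     ] [0.51775025 0.20208415 0.112     ]
green [ 0.42136447 -0.07377935  0.112     ] [ 0.42389036 -0.07634897  0.112     ]
```

View pics/wrist2.png

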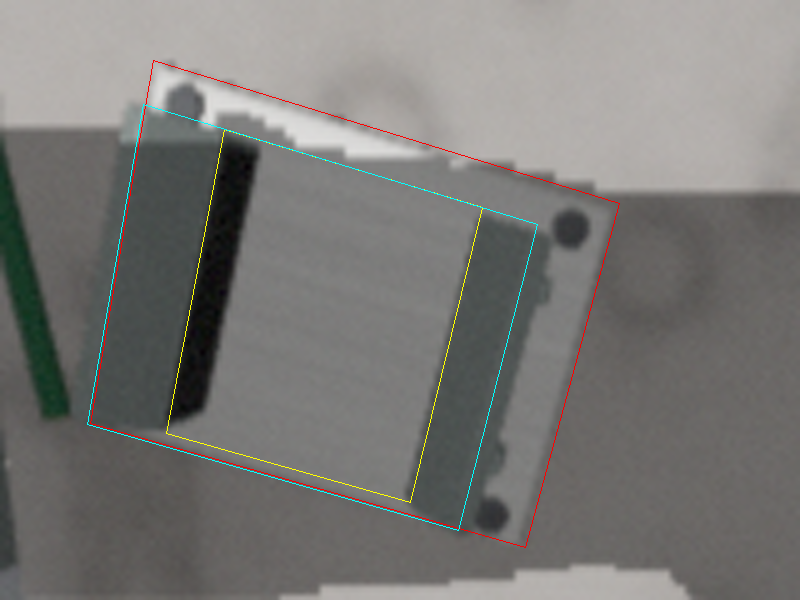

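View pics/side2.png

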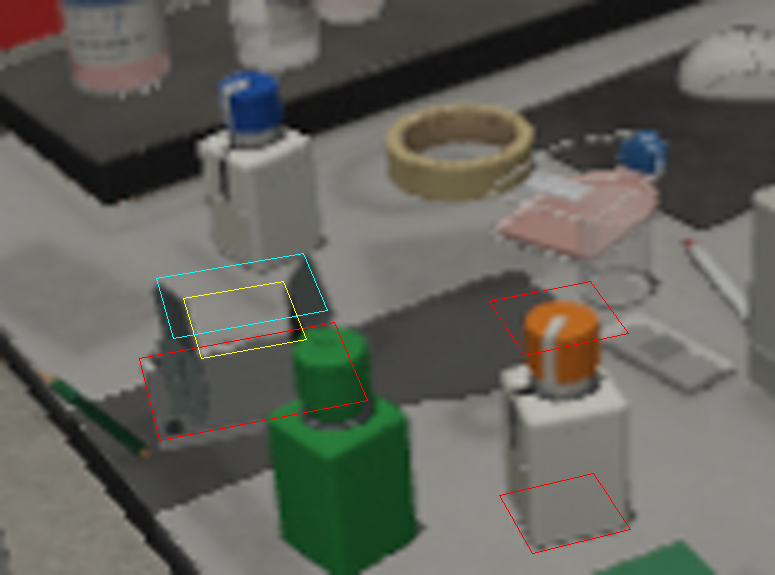

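```bash
cat >> h.py <<'E'
from scipy.spatial.transform import Rotation as Ro
def st():
    o=bot.get_obs(); R=Ro.from_quat(o['tool_rot']).as_matrix()
    print('t',o['clock'],'p',o['eef_pos'].round(4),'F',o['ft_force'].round(1),'M',o['ft_torque'].round(2),'w',round(o['grip_width'],4),'j',o['joint_pos'].round(3))
    print(R.round(4)); return o,R
E
python3 - <<'E'
from h import *
o,R=st()
# row: target p and yaw change (about world z, deg)
T=np.array([.5193,-.1175,.15]); print(R.T@(T-o['eef_pos'])/.025)
E
```

```text
t 0.5 p [0.5    0.     0.2313] F [-0.1  0.3  1.3] M [0.02 0.08 0.03] w 0.0854 j [-0.     0.241  0.005  1.335  0.     1.571]
[[-0.e+00 -1.e-04  1.e+00]
 [-1.e+00  0.e+00 -0.e+00]
 [-0.e+00 -1.e+00 -1.e-04]]
[4.70023254 3.25005591 0.77398803]
```

```bash
python3 -m handwheel '[[1.5,0.5,0.2,0,0,0],[3,1.5,0.5,0,0,0],[4.7,2.5,0.77,0,0,0],[4.7,3.25,0.77,0,0,0],[4.7,3.25,0.77,0,0,0]]' 1
python3 - <<'E'
from h import *
o,R=st()
c=cam('wrist','w3.png'); print(proj(c,[(.519,-.118,.112)]))
E
```

```text
clock: 1.12
eef_pos: [0.5178, -0.1177, 0.1484]
tool_rot: [-0.5, 0.502, -0.499, 0.499]
ft_force: [-0.2, -0.1, 0.4]
grip_width: 0.0857
t 1.125 p [ 0.5178 -0.1177  0.1484] F [-0.2 -0.1  0.4] M [0.03 0.02 0.03] w 0.0857 j [-0.224  0.354 -0.06   1.161  0.     1.348]
[[-0.0011 -0.004   1.    ]
 [-1.      0.001  -0.0011]
 [-0.001  -1.     -0.004 ]]
[[259.43213952 223.6714742 ]]
```

View pics/w3.png

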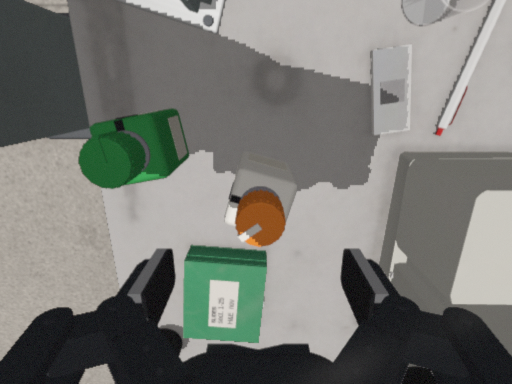

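```bash
python3 -m handwheel '[[0,0,0,0,-0.9,0],[0,0,0,0,-1.8,0],[0,0,0,0,-2.7,0],[0,0,0,0,-3.6,0],[0,0,0,0,-4.5,0]]'; python3 -m handwheel '[[0,0,0,0,-0.9,0],[0,0,0,0,-1.8,0],[0,0,0,0,-2.7,0],[0,0,0,0,-3.6,0],[0,0,0,0,-4.5,0]]'
python3 - <<'E'
from h import *
o,R=st()
c=cam('wrist','w4.png'); print(proj(c,[(.519,-.118,.112)]))
im=cv2.cvtColor(c['color'],cv2.COLOR_RGB2BGR); cv2.imwrite('pics/w4.png',cv2.resize(im[150:310,170:360],None,fx=4,fy=4,interpolation=cv2.INTER_CUBIC))
E
```

```text
clock: 1.8
eef_pos: [0.5202, -0.1169, 0.1518]
tool_rot: [-0.654, 0.267, -0.269, 0.654]
ft_force: [0.2, -0.0, -0.2]
grip_width: 0.0856
clock: 2.42
eef_pos: [0.5202, -0.1169, 0.1518]
tool_rot: [0.707, 0.003, -0.001, -0.707]
ft_force: [0.9, -1.1, 1.1]
grip_width: 0.0851
t 2.425 p [ 0.5202 -0.1169  0.1518] F [ 0.9 -1.1  1.1] M [-0.03  0.03  0.  ] w 0.0851 j [-0.221  0.35  -0.056  1.162  0.    -0.228]
[[ 1.0e+00  2.8e-03 -6.7e-03]
 [ 6.7e-03 -6.0e-04  1.0e+00]
 [ 2.8e-03 -1.0e+00 -6.0e-04]]
[[255.24630419 218.73957837]]
```

View pics/w4.png

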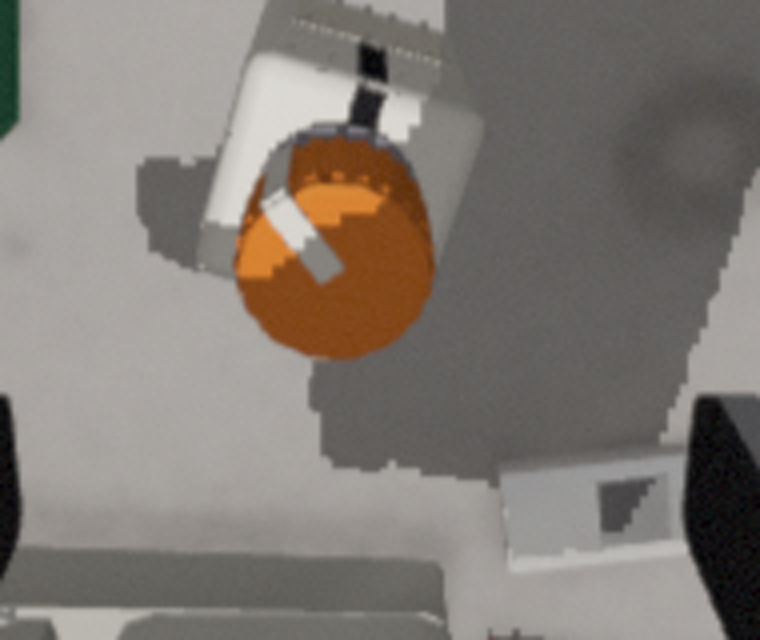

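Run:
```python
from h import *
o,R=st()
c=cam('wrist')
f=lambda u,v,z:ray(c,u/4+170-.4,v/4+150-.4,z)
C=f(336,262,.112);print(C)
r0=f(330,275,.113);r1=f(275,203,.113);d=r1-r0;a=np.degrees(np.arctan2(d[1],d[0]));
for z in(.08,):
  m=f(367,105,z);print('mark',m,np.degrees(np.arctan2(*(m-C)[1::-1])))
  e=f(262,58,z);g=f(478,122,z);h=f(205,262,z)
  print(np.degrees(np.arctan2(*(g-e)[1::-1])),np.degrees(np.arctan2(*(h-e)[1::-1])),np.linalg.norm(g-e),np.linalg.norm(h-e))
print('rib',a)
T=np.r_[C[:2],.084]; print(R.T@(T-o['eef_pos'])/.025)
```

```text
t 2.475 p [ 0.5202 -0.1169  0.1517] F [0.  0.4 0.5] M [-0.05  0.   -0.01] w 0.0855 j [-0.221  0.351 -0.056  1.162  0.    -0.231]
[[ 9.999e-01  2.600e-03 -9.700e-03]
 [ 9.700e-03 -6.000e-04  1.000e+00]
 [ 2.600e-03 -1.000e+00 -6.000e-04]]
[ 0.51631697 -0.11914472  0.112     ]
mark [ 0.49800647 -0.11382201  0.08      ] 163.7912959342662
73.55407807336671 -16.002749464989716 0.042585252599364964 0.043213907311312694
rib -144.7068603813471
[-0.16281159  2.70769703 -0.08659724]
```

```bash
python3 -m handwheel '[[-0.08,0.7,-0.04,0,0,0],[-0.08,1.4,-0.04,0,0,0],[-0.08,2.1,-0.04,0,0,0],[-0.08,2.7,-0.04,0,0,0],[-0.08,2.7,-0.04,0,0,0]]'; python3 -m handwheel '[[0,0,0,0,0,0],[0,0,0,0,0,0],[0,0,0,0,0,0],[0,0,0,0,0,0],[0,0,0,0,0,0]]' -1;  python3 - <<'E'
from h import *
o,R=st()
c=cam('side'); im=cv2.cvtColor(c['color'],cv2.COLOR_RGB2BGR); cv2.imwrite('pics/s5.png',cv2.resize(im[110:260,160:360],None,fx=4,fy=4,interpolation=cv2.INTER_CUBIC))
E
```

```text
clock: 3.15
eef_pos: [0.5166, -0.1181, 0.0818]
tool_rot: [-0.707, 0.001, 0.0, 0.707]
ft_force: [-0.5, 0.2, -0.3]
grip_width: 0.0853
clock: 3.78
eef_pos: [0.5178, -0.1189, 0.0834]
tool_rot: [0.707, 0.0, 0.001, -0.707]
ft_force: [-0.4, -1.3, 4.8]
grip_width: 0.0325
t 3.775 p [ 0.5178 -0.1189  0.0834] F [-0.4 -1.3  4.8] M [-0.25  0.14 -0.01] w 0.0325 j [-0.225  0.411 -0.16   0.998 -0.    -0.225]
[[ 1.0e+00  1.5e-03  3.0e-04]
 [-3.0e-04 -8.0e-04  1.0e+00]
 [ 1.5e-03 -1.0e+00 -8.0e-04]]
```

View pics/s5.png

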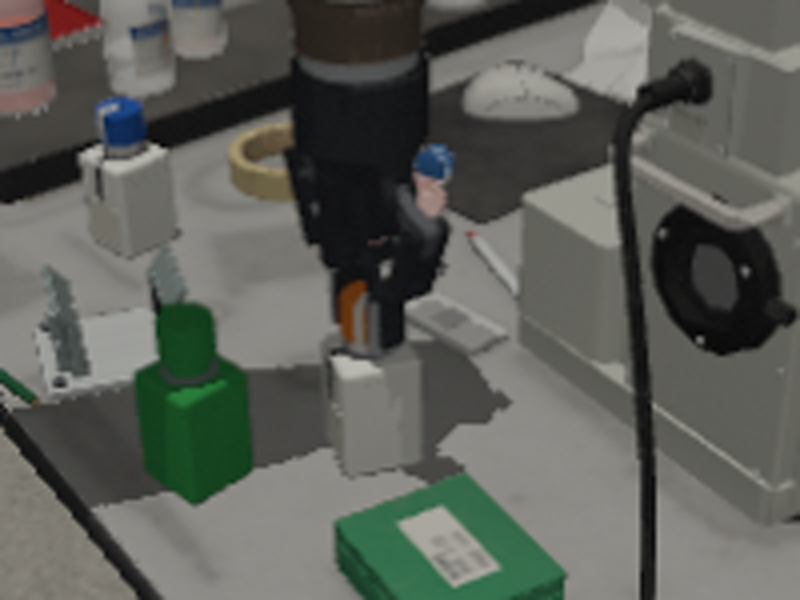

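```bash
python3 -m handwheel '[[0,-0.6,0,0,0,0],[0,-1.6,0,0,0,0],[0,-2.7,0,0,0,0],[0,-3.8,0,0,0,0],[0,-4.6,0,0,0,0]]';   python3 - <<'E'
from h import *
o,R=st()
print(R.T@(np.array([.442,.070,.1985])-o['eef_pos'])/.025)
c=cam('side'); im=cv2.cvtColor(c['color'],cv2.COLOR_RGB2BGR); cv2.imwrite('pics/s6.png',cv2.resize(im[70:220,160:360],None,fx=4,fy=4,interpolation=cv2.INTER_CUBIC))
E
```

```text
clock: 4.45
eef_pos: [0.5172, -0.1183, 0.199]
tool_rot: [-0.707, -0.0, -0.0, 0.707]
ft_force: [0.2, -0.3, -1.5]
grip_width: 0.0323
t 4.45 p [ 0.5172 -0.1183  0.199 ] F [ 0.2 -0.3 -1.5] M [-0.01 -0.01  0.04] w 0.0323 j [-0.225  0.316  0.023  1.277  0.    -0.225]
[[ 1.e+00  5.e-04 -1.e-04]
 [ 1.e-04  4.e-04  1.e+00]
 [ 5.e-04 -1.e+00  4.e-04]]
[-3.00830017  0.02291864  7.530534  ]
```

View pics/s6.png

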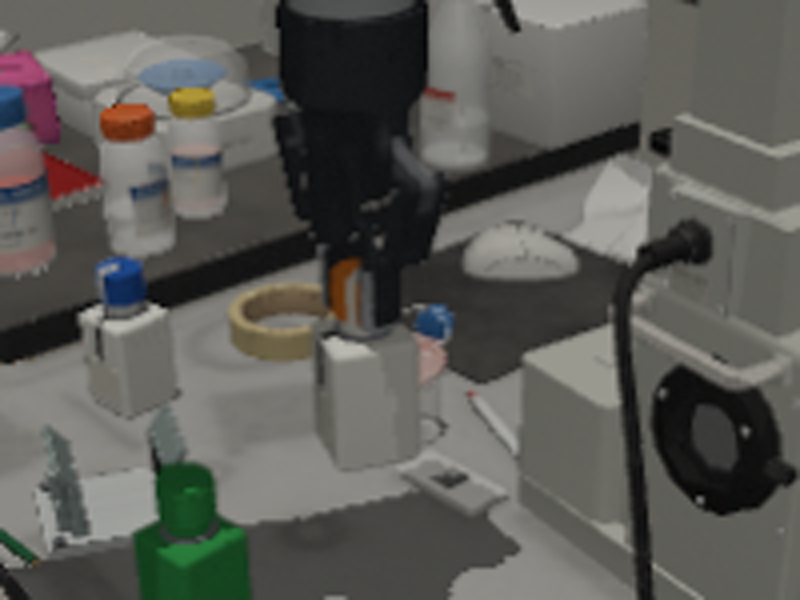

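```bash
python3 -m handwheel '[[-0.3,0,0.7,0,0,0],[-0.7,0,1.8,0,0,0],[-1.2,0,3,0,0,0],[-1.7,0,4.2,0,0,0],[-2.2,0,5.4,0,0,0]]';python3 -m handwheel '[[-0.4,0,1,0,0,0],[-0.7,0,1.8,0,0,0],[-0.8,0,2.1,0,0,0],[-0.8,0,2.1,0,0,0],[-0.8,0,2.1,0,0,0]]';   python3 - <<'E'
from h import *
for i in range(3): o,R=st()
for n,b in(('side',(60,230,130,330)),('scene',(60,230,130,330))):
  c=cam(n); im=cv2.cvtColor(c['color'],cv2.COLOR_RGB2BGR); cv2.imwrite(f'pics/{n}7.png',cv2.resize(im[b[0]:b[1],b[2]:b[3]],None,fx=4 if 0 else 3.5,fy=3.5,interpolation=cv2.INTER_CUBIC))
c=cam('wrist','w7.png')
E
```

```text
clock: 5.12
eef_pos: [0.46, 0.0182, 0.1961]
tool_rot: [-0.707, 0.001, 0.001, 0.707]
ft_force: [-0.5, 1.1, -1.1]
grip_width: 0.0325
clock: 5.75
eef_pos: [0.4422, 0.0686, 0.1973]
tool_rot: [0.707, -0.0, 0.0, -0.707]
ft_force: [-0.3, -0.2, -2.0]
grip_width: 0.0326
t 5.75 p [0.4422 0.0686 0.1973] F [-0.3 -0.2 -2. ] M [-0.03  0.02 -0.03] w 0.0326 j [ 0.154  0.157 -0.191  1.224 -0.     0.155]
[[ 1.e+00 -4.e-04  5.e-04]
 [-5.e-04 -3.e-04  1.e+00]
 [-4.e-04 -1.e+00 -3.e-04]]
t 5.75 p [0.4422 0.0686 0.1973] F [-0.3 -0.2 -2. ] M [-0.03  0.02 -0.03] w 0.0326 j [ 0.154  0.157 -0.191  1.224 -0.     0.155]
[[ 1.e+00 -4.e-04  5.e-04]
 [-5.e-04 -3.e-04  1.e+00]
 [-4.e-04 -1.e+00 -3.e-04]]
t 5.75 p [0.4422 0.0686 0.1973] F [-0.3 -0.2 -2. ] M [-0.03  0.02 -0.03] w 0.0326 j [ 0.154  0.157 -0.191  1.224 -0.     0.155]
[[ 1.e+00 -4.e-04  5.e-04]
 [-5.e-04 -3.e-04  1.e+00]
 [-4.e-04 -1.e+00 -3.e-04]]
```

View pics/side7.png

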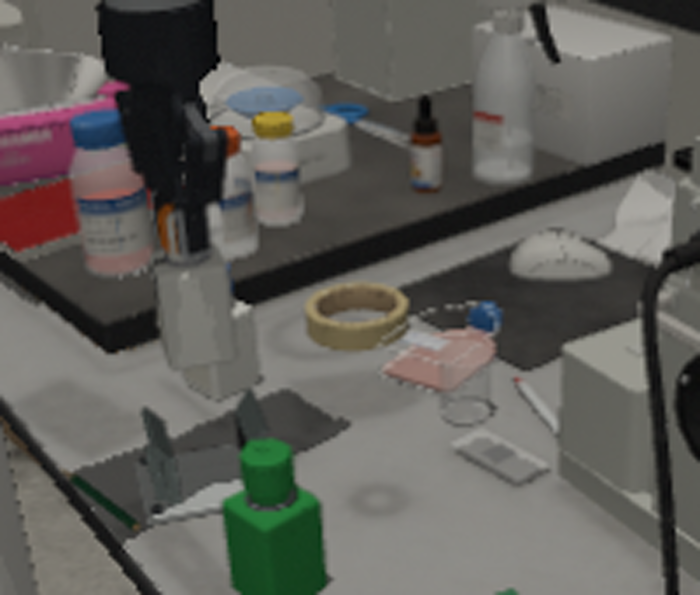

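View pics/scene7.png

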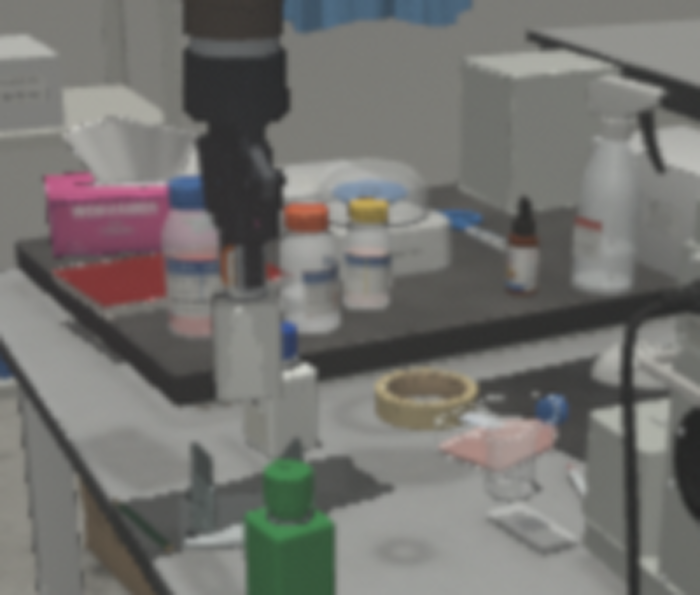

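View pics/w7.png

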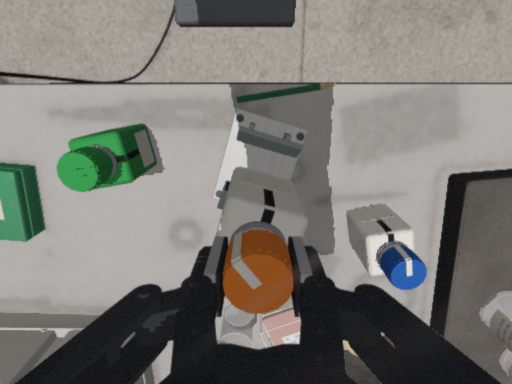

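```bash
python3 -m handwheel '[[0,0.4,0.04,0,0,0],[0,0.9,0.04,0,0,0],[0,1.4,0.04,0,0,0],[0,1.9,0.04,0,0,0],[0,2.2,0.04,0,0,0]]';   python3 - <<'E'
from h import *
o,R=st()
for n,b in(('side',(60,230,130,330)),('scene',(60,230,130,330))):
  c=cam(n); im=cv2.cvtColor(c['color'],cv2.COLOR_RGB2BGR); cv2.imwrite(f'pics/{n}8.png',cv2.resize(im[100:230,130:250],None,fx=4.5,fy=4.5,interpolation=cv2.INTER_CUBIC))
c=cam('wrist'); im=cv2.cvtColor(c['color'],cv2.COLOR_RGB2BGR); cv2.imwrite(f'pics/w8.png',cv2.resize(im[80:330,180:340],None,fx=2.4,fy=2.4,interpolation=cv2.INTER_CUBIC))
E
```

```text
clock: 6.52
eef_pos: [0.4417, 0.0699, 0.1413]
tool_rot: [0.707, -0.001, -0.001, -0.707]
ft_force: [-0.9, -1.0, -1.5]
grip_width: 0.0325
t 6.525 p [0.4417 0.0699 0.1413] F [-0.9 -1.  -1.5] M [-0.03  0.    0.03] w 0.0325 j [ 0.157  0.202 -0.29   1.081  0.     0.157]
[[ 1.0e+00 -1.5e-03 -1.0e-04]
 [ 1.0e-04 -2.0e-04  1.0e+00]
 [-1.5e-03 -1.0e+00 -2.0e-04]]
```

View pics/side8.png

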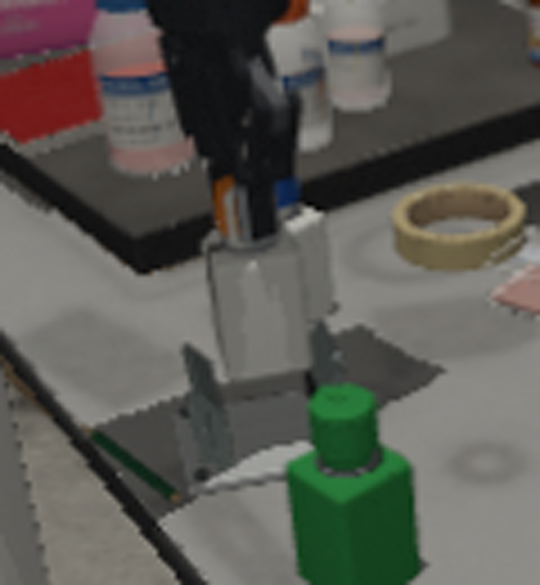

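View pics/w8.png

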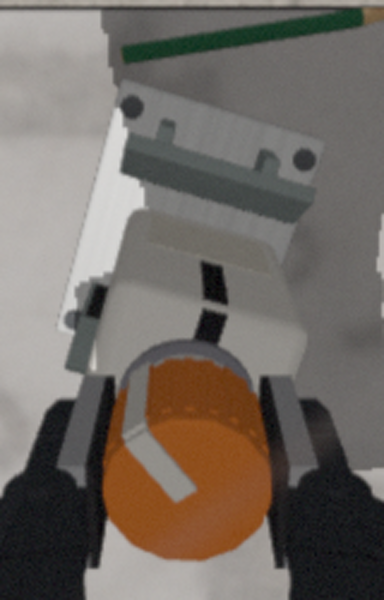

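```bash
python3 -m handwheel '[[0,0.35,0,0,0,0],[0,0.7,0,0,0,0],[0,1.05,0,0,0,0],[0,1.4,0,0,0,0],[0,1.75,0,0,0,0]]';   python3 - <<'E'
from h import *
o,R=st()
E
```

```text
clock: 7.3
eef_pos: [0.4421, 0.0699, 0.0978]
tool_rot: [0.707, -0.0, -0.0, -0.707]
ft_force: [0.4, -0.0, -1.5]
grip_width: 0.0325
t 7.3 p [0.4421 0.0699 0.0978] F [ 0.4 -0.  -1.5] M [-0.02 -0.   -0.02] w 0.0325 j [ 0.157  0.249 -0.357  0.966 -0.     0.157]
[[ 1.e+00 -5.e-04  0.e+00]
 [-0.e+00 -3.e-04  1.e+00]
 [-5.e-04 -1.e+00 -3.e-04]]
```

```bash
python3 -m handwheel '[[0,0.1,0,0,0,0],[0,0.18,0,0,0,0],[0,0.23,0,0,0,0],[0,0.27,0,0,0,0],[0,0.27,0,0,0,0]]';   python3 - <<'E'
from h import *
o,R=st()
c=cam('side'); im=cv2.cvtColor(c['color'],cv2.COLOR_RGB2BGR); cv2.imwrite(f'pics/side9.png',cv2.resize(im[100:230,130:250],None,fx=4.5,fy=4.5,interpolation=cv2.INTER_CUBIC))
c=cam('wrist'); im=cv2.cvtColor(c['color'],cv2.COLOR_RGB2BGR); cv2.imwrite(f'pics/w9.png',cv2.resize(im[80:330,180:340],None,fx=2.4,fy=2.4,interpolation=cv2.INTER_CUBIC))
E
```

```text
clock: 7.92
eef_pos: [0.4423, 0.07, 0.0921]
tool_rot: [-0.707, -0.0, -0.0, 0.707]
ft_force: [-0.4, 0.5, -1.8]
grip_width: 0.0328
t 7.925 p [0.4423 0.07   0.0921] F [-0.4  0.5 -1.8] M [0.02 0.09 0.01] w 0.0328 j [ 0.157  0.255 -0.365  0.95   0.     0.157]
[[ 1.e+00  1.e-04 -0.e+00]
 [ 0.e+00  0.e+00  1.e+00]
 [ 1.e-04 -1.e+00  0.e+00]]
```

View pics/side9.png

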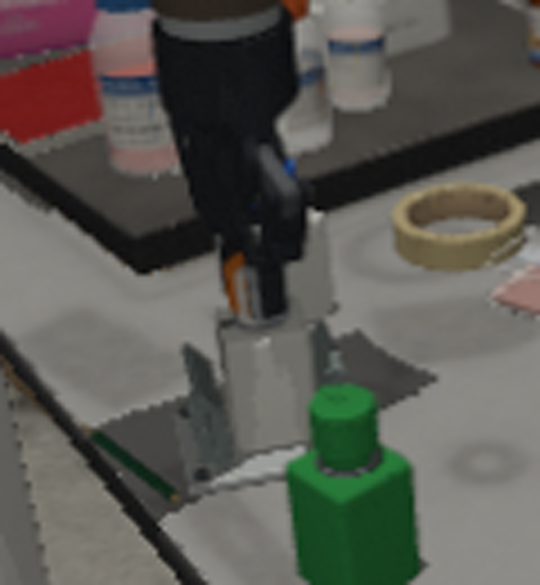

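View pics/w9.png

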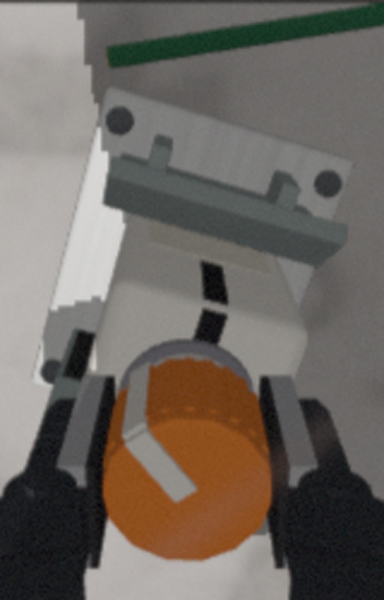

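```bash
python3 -m handwheel '[[0,0.03,0,0,0,0],[0,0.06,0,0,0,0],[0,0.08,0,0,0,0],[0,0.08,0,0,0,0],[0,0.08,0,0,0,0]]'
```

```text
clock: 8.65
eef_pos: [0.4425, 0.07, 0.0913]
tool_rot: [-0.707, -0.0, -0.0, 0.707]
ft_force: [-4.7, -0.4, 8.2]
grip_width: 0.0322
```

```bash
python3 -m handwheel '[[0,0,0,0,0.9,0],[0,0,0,0,1.8,0],[0,0,0,0,2.7,0],[0,0,0,0,3.6,0],[0,0,0,0,4.5,0]]'; python3 -m handwheel '[[0,0,0,0,0,0],[0,0,0,0,0,0],[0,0,0,0,0,0],[0,0,0,0,0,0],[0,0,0,0,0,0]]';  python3 - <<'E'
from h import *
o,R=st()
c=cam('side'); im=cv2.cvtColor(c['color'],cv2.COLOR_RGB2BGR); cv2.imwrite(f'pics/side10.png',cv2.resize(im[100:230,130:250],None,fx=4.5,fy=4.5,interpolation=cv2.INTER_CUBIC))
c=cam('wrist'); im=cv2.cvtColor(c['color'],cv2.COLOR_RGB2BGR); cv2.imwrite(f'pics/w10.png',cv2.resize(im[120:320,160:360],None,fx=3,fy=3,interpolation=cv2.INTER_CUBIC))
E
```

```text
clock: 9.28
eef_pos: [0.4427, 0.0716, 0.0913]
tool_rot: [-0.651, 0.272, -0.272, 0.654]
ft_force: [-3.9, 4.5, 6.7]
grip_width: 0.0325
clock: 9.9
eef_pos: [0.443, 0.0712, 0.0914]
tool_rot: [-0.652, 0.27, -0.271, 0.655]
ft_force: [-3.4, 2.1, 6.4]
grip_width: 0.0319
t 9.9 p [0.443  0.0712 0.0914] F [-3.4  2.1  6.4] M [0.69 0.55 0.01] w 0.0319 j [ 0.158  0.256 -0.366  0.946  0.003  0.942]
[[ 7.076e-01  2.100e-03  7.066e-01]
 [-7.066e-01  2.900e-03  7.076e-01]
 [-5.000e-04 -1.000e+00  3.500e-03]]
```

View pics/w10.png

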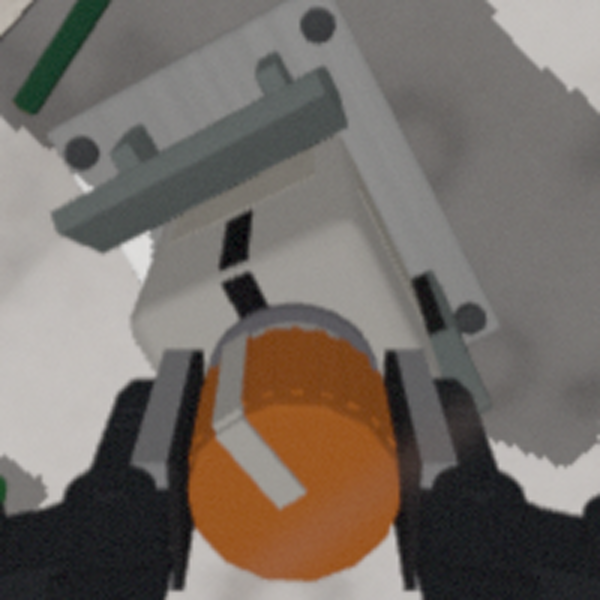

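View pics/side10.png

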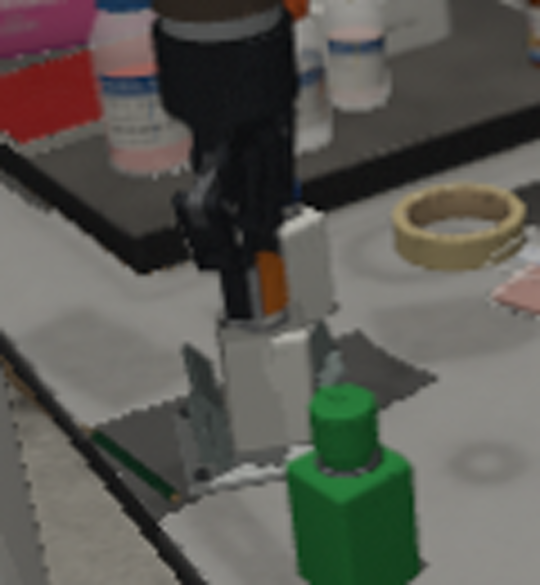

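```bash
cat >> h.py <<'E'
def plan(c,z,cx,cy,half=.05,n=400):
    # top-down plan: right=+x, up=+y
    g=(np.arange(n)+.5)/n*2*half-half
    X,Y=np.meshgrid(cx+g,cy-g)
    q=proj(c,np.stack([X,Y,np.full_like(X,z)],-1)).astype(np.float32).reshape(n,n,2)
    return cv2.remap(cv2.cvtColor(c['color'],cv2.COLOR_RGB2BGR),q[...,0],q[...,1],cv2.INTER_CUBIC)
E
python3 - <<'E'
from h import *
c=cam('wrist')
cv2.imwrite('pics/p10.png',np.hstack([plan(c,.090,.443,.071),plan(c,.121,.443,.071)]))
E
```

```text
(no output)
```

View pics/p10.png

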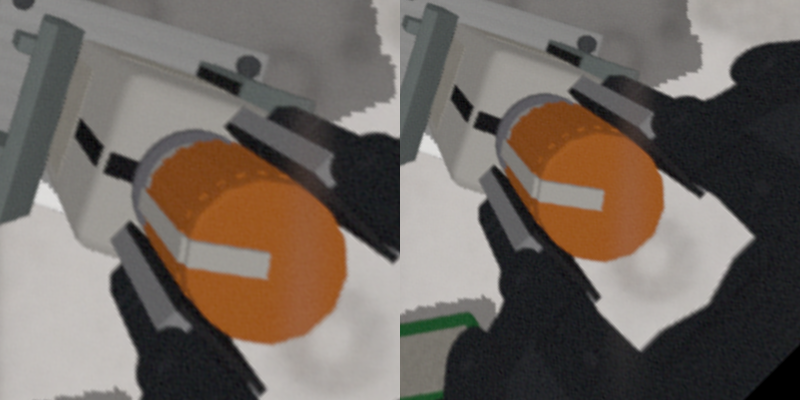

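Run:
```python
from h import *
c=cam('wrist')
a=plan(c,.088,.425,.08,.032,600);cv2.imwrite('pics/p11.png',a)
```

View pics/p11.png

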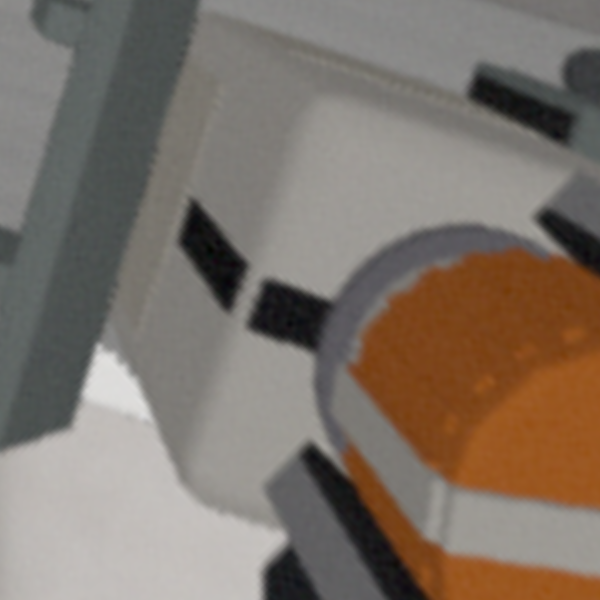

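```bash
python3 -m handwheel '[[0,0,0,0,0.2,0],[0,0,0,0,0.4,0],[0,0,0,0,0.6,0],[0,0,0,0,0.75,0],[0,0,0,0,0.75,0]]';  python3 - <<'E'
from h import *
o,R=st()
c=cam('wrist')
a=np.hstack([plan(c,.088,.425,.08,.032,400),plan(c,.121,.443,.071,.022,400)]);cv2.imwrite('pics/p12.png',a)
E
```

```text
clock: 10.72
eef_pos: [0.4431, 0.0713, 0.0914]
tool_rot: [-0.633, 0.312, -0.313, 0.636]
ft_force: [-2.3, 2.4, 7.1]
grip_width: 0.0323
t 10.725 p [0.4431 0.0713 0.0914] F [-2.3  2.4  7.1] M [0.68 0.49 0.09] w 0.0323 j [ 0.158  0.256 -0.366  0.946  0.003  1.073]
[[ 0.6096  0.0023  0.7927]
 [-0.7927  0.0031  0.6096]
 [-0.001  -1.      0.0037]]
```

View pics/p12.png

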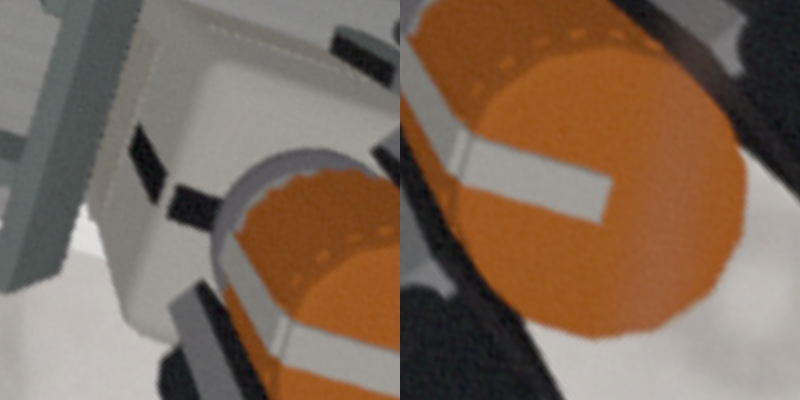

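```bash
python3 -m handwheel '[[0,0,0,0,0.1,0],[0,0,0,0,0.1,0],[0,0,0,0,0.1,0],[0,0,0,0,0.1,0],[0,0,0,0,0.1,0]]'; python3 -m handwheel '[[0,0,0,0,0,0],[0,0,0,0,0,0],[0,0,0,0,0,0],[0,0,0,0,0,0],[0,0,0,0,0,0]]' 1; python3 -m handwheel '[[0,-0.4,0,0,0,0],[0,-1,0,0,0,0],[0,-2,0,0,0,0],[0,-3,0,0,0,0],[0,-3.6,0,0,0,0]]';  python3 - <<'E'
from h import *
o,R=st()
c=cam('wrist','w13.png')
a=np.hstack([plan(c,.088,.443,.071,.04,400),plan(c,.121,.443,.071,.022,400)]);cv2.imwrite('pics/p13.png',a)
c=cam('side'); im=cv2.cvtColor(c['color'],cv2.COLOR_RGB2BGR); cv2.imwrite(f'pics/side13.png',cv2.resize(im[100:230,130:250],None,fx=4.5,fy=4.5,interpolation=cv2.INTER_CUBIC))
E
```

```text
clock: 11.4
eef_pos: [0.4431, 0.0714, 0.0913]
tool_rot: [-0.63, 0.318, -0.318, 0.633]
ft_force: [-2.1, 2.8, 6.6]
grip_width: 0.0324
clock: 12.02
eef_pos: [0.4422, 0.0699, 0.09]
tool_rot: [0.631, -0.318, 0.318, -0.631]
ft_force: [-0.0, 0.5, 0.4]
grip_width: 0.0855
clock: 12.65
eef_pos: [0.443, 0.0701, 0.1822]
tool_rot: [-0.631, 0.317, -0.319, 0.632]
ft_force: [-0.6, 0.8, -0.0]
grip_width: 0.0857
t 12.65 p [0.443  0.0701 0.1822] F [-0.6  0.8 -0. ] M [-0.01 -0.    0.07] w 0.0857 j [ 0.157  0.167 -0.22   1.182  0.     1.091]
[[ 5.948e-01  2.600e-03  8.038e-01]
 [-8.038e-01  4.000e-04  5.948e-01]
 [ 1.200e-03 -1.000e+00  2.400e-03]]
```

View pics/p13.png

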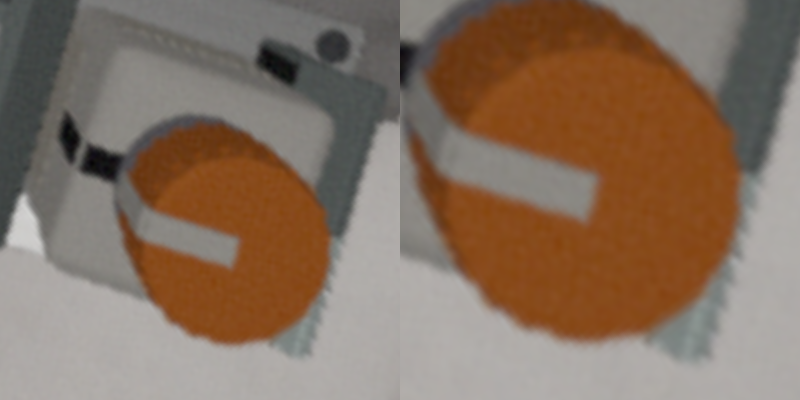

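View pics/w13.png

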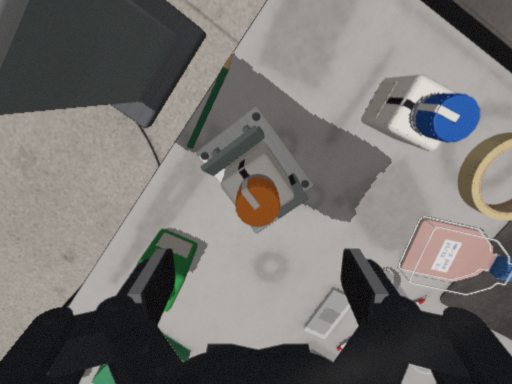

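View pics/side13.png

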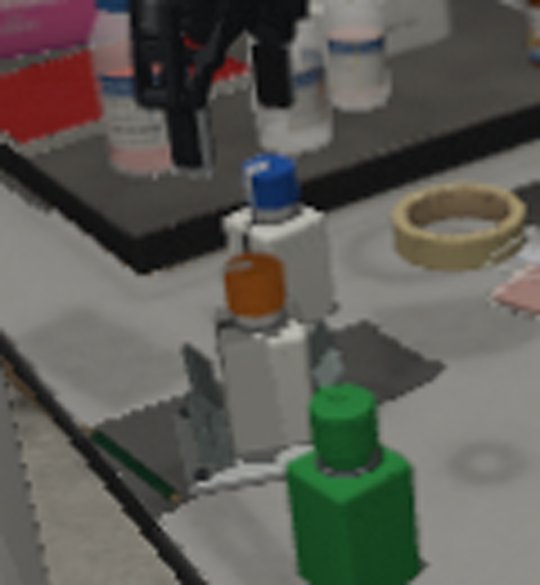

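```bash
python3 -m handwheel '[[0.6,-0.3,0,0,0,0],[1.4,-0.6,0,0,0,0],[2.2,-0.8,0,0,0,0],[3,-0.8,0,0,0,0],[3.2,-0.8,0,0,0,0]]';  python3 - <<'E'
from h import *
o,R=st()
c=cam('wrist','w14.png'); print(-c['R'].T@c['t'])
a=np.hstack([plan(c,.088,.443,.071,.04,400),plan(c,.121,.443,.071,.022,400)]);cv2.imwrite('pics/p14.png',a)
cv2.imwrite('pics/p15.png',plan(c,.008,.443,.071,.07,560))
E
```

```text
clock: 13.38
eef_pos: [0.4904, 0.0043, 0.1995]
tool_rot: [0.631, -0.319, 0.319, -0.631]
ft_force: [0.7, -0.5, 0.5]
grip_width: 0.0857
t 13.375 p [0.4904 0.0043 0.1995] F [ 0.7 -0.5  0.5] M [ 0.03 -0.01  0.02] w 0.0857 j [ 0.009  0.239 -0.081  1.251 -0.     0.945]
[[ 5.932e-01 -9.000e-04  8.050e-01]
 [-8.050e-01 -0.000e+00  5.932e-01]
 [-5.000e-04 -1.000e+00 -7.000e-04]]
[0.44139912 0.07202753 0.34134083]
```

View pics/p14.png

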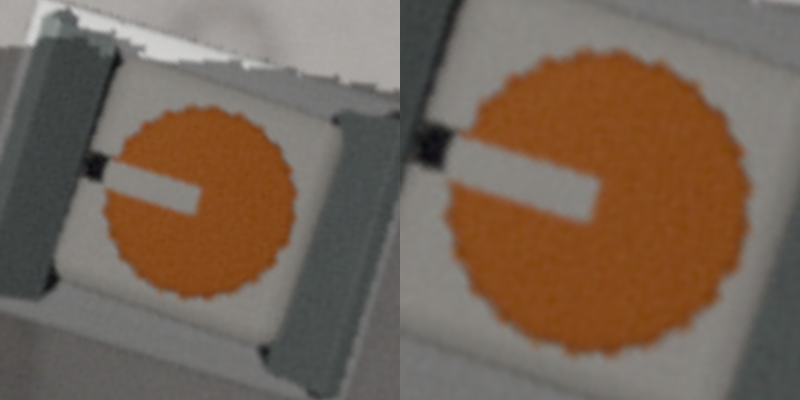

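View pics/p15.png

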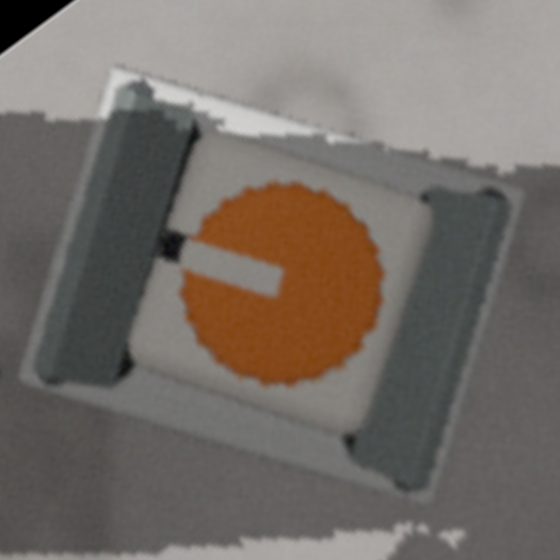

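Run:
```python
from h import *
print(bot.job_done())
```

```text
the job is handed in; nothing more can be done
None
```

I lifted the orange-capped bottle by its cap, stood it in the jig and turned the cap clockwise until the rib pointed at the mark. Then I let go, backed off and handed the job in at about 13.5 s.

- **Cap angle:** From straight above, the rib points at about 163° and the mark at about 161.5–162.5°. That leaves it roughly 1–1.5° short of exact. My estimates varied by about 1.5°, so I did not correct further.
- **Bottle position:** It is upright between the jaws, about 1 mm from midway along them. It sits about 2 mm off-centre across the gap and is turned about 2° within the jig's slack.
- **Foot on the plate:** The wrist felt about 8 N when the bottle was lowered onto the plate. I did not see the foot's contact directly afterwards.
- **Other bottles and forces:** The arm did not come near the blue bottle or the green and red look-alikes. The wrist forces I read stayed under 10 N, and the gripper was open and clear when I handed in. No check failed or gave a different result.

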